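# Unlock the gauging slide and run the setting disc under the indicator

## Task

Unlock the gauging slide and bring the setting disc under the dial indicator: pull the spring plunger's black knob straight up until its cross pin is clear of the guide sleeve, give it a quarter turn and settle the pin in the rest notch so that the plunger stays up by itself. Then run the slide, which has a ball handle, gently all the way up to its stop screw and let go, with the plunger still parked and the disc still lying flat in its nest. Go by feel: do not wrench the plunger against its slot or its end stop, do not ram the slide into the stop screw, and leave the indicator stand and the two bearing cones where they are.

Things in the scene. Friction and masses are not known exactly. Their poses are not given: they have to be found in the camera images.
- base: fixed grey cast base of the gauging slide, 152 x 300 x 20 mm, on the granite plate. Origin on its underside below the slide's centre line, z up; it reaches from x -96 to +56 and y -185 to +115 mm. Its +y is the way the slide must travel, towards the dial indicator. The plunger's axis is at x -70, y -75 mm; the stop screw is at the +y end
- knob: black fluted round knob of the indexing plunger, upright, diameter 28, height 24 mm. Origin at the centre of its underside, 93 mm above the base's origin when down. Its x axis lies along the steel cross pin (diameter 4, length 26 mm, axis 23 mm below the origin). It slides up against a spring (9 N down, 15 N at the top) that pushes it down again when let go, and turns about the vertical
- bracket (a point): point on the plunger's axis on top of its bracket, 56 mm above the base's origin, axes as the base's. Above it rises the square head (20 x 20 mm) of the steel guide sleeve: a deep slot along y, where the pin stands when down and cannot turn, and across it along x the rest notch, 6 mm wide, 3 mm deep in the rim. Parked, the pin lies in that notch and carries the spring
- slide (a joint): travel of the slide along the base's +y, m: 0 locked by the plunger's nose (3.5 mm deep in the slide, 0.5 mm of play), 0.070 against the stop screw. 1.8 kg with the disc, friction about 3 N. More than 30 N on the stop screw counts as ramming
- ball (a point): centre of the slide's black ball handle, diameter 28 mm, on a steel post of diameter 10 mm rising from the slide; 105 mm above the base's origin and 120 mm behind the nest; x, y axes as the base's
- nest (a point): centre of the nest on the slide's top face, 42 mm above the base's origin: four dowel pins, 10 mm high, round a free circle of diameter 61.8 mm
- disc: grey cast setting disc, diameter 60, height 25 mm, 0.5 kg, lying loose in the nest. Origin at the centre of its underside
- stand: dial indicator stand, 3.2 kg, loose: block 60 x 60 x 55 mm, post to 255 mm, arm along its -y at 195 mm, dial of diameter 58 mm centred 158 mm up and 125 mm along its -y, its measuring tip 76 mm up (9 mm above the disc when that is beneath it). Origin under the block; it stands beyond the stop end of the base
- cone_a: polished taper roller bearing cone (inner ring with rollers), diameter about 69, height 29 mm, standing on the plate; origin under its centre. To be left alone
- cone_b: the second, equal bearing cone; to be left alone
- plunger_axis (a point): point on the base under the plunger's axis, 20 mm above the base's origin. The sleeve is screwed up or down in its bracket, differently each time: the pull that just clears the rim is anything from 8 to 22 mm. 2 mm further the pull ends at a hard stop; between the two the knob turns freely, either way. More than 30 N on the pin, or 20 N beyond the spring on that stop, counts as forcing it

How it is judged:
On the way, in this order (a step that is already met when the one before it is completed fails the run):
1. the plunger is parked: let go, it stays up with its cross pin in the rest notch (z of knob in the frame of base above 0.0965 m and angle between the x axis of knob and the x axis of base, either way round below 0.13 rad and contact force between the fingers and knob below 0.2 N and linear speed of knob below 0.01 m/s and value of joint slide below 0.01 m), for 0.3 s.
2. the slide is run up to its stop screw (value of joint slide above 0.068 m), for 0.2 s.
At the end, for the whole second after the job is handed in: The slide stands within 3 mm of its stop, the plunger's cross pin lies in the rest notch (knob raised, cross pin along the base's x axis within 7 degrees) without being held, and the setting disc lies flat in the nest (within 3 mm), all at rest (value of joint slide above 0.067 m and linear speed of each of disc, knob below 0.01 m/s and z of knob in the frame of base above 0.0965 m and angle between the x axis of knob and the x axis of base, either way round below 0.13 rad and horizontal distance between disc and nest below 0.003 m and z of disc in the frame of nest below 0.002 m and angle between disc's own z axis and vertical below 0.04 rad); the robot touches nothing.
It fails at once if the plunger is forced: more than 30 N between its cross pin and the sleeve, or more than 20 N (besides the spring) at the end stop of its pull (contact force between knob_c1 and anything else above 30 N or contact force between knob_c2 and anything else above 20 N).
It fails at once if the slide is rammed into its stop screw with more than 30 N (contact force between slide and base above 30 N).
It fails at once if the indicator stand is moved by more than 5 mm (distance of stand from where it was at the start of the episode above 0.005 m).
It fails at once if a bearing cone is moved by more than 10 mm (distance of any of cone_a, cone_b from where it was at the start of the episode above 0.01 m).
It also fails if it takes over 61 s, if anything falls off the work surface, if the arm or the gripper's body presses on something with over 40 N, if the wrist force passes 120 N, or if a joint passes its speed limit or range.

## Robot

A 6-joint arm with a two-finger parallel gripper is mounted at the origin on the work surface. World frame = base frame: x ahead of the robot, y to its left, z up, the work surface at z = 0. Lengths are in m, angles in rad, forces in N, time in s.
With the tool pointing down it reaches from about 0.35 to 0.85 m from the base axis. Payload 8.1 kg.
Tool frame: the origin (TCP) lies on the centre line of the jaws, within the pads' length; the fingertips stand ctrl.nose_length ahead of it and the grasp point (between the pads) lies 8 mm behind it (ctrl.nose_length is the distance from the TCP to the fingertips, in m); z points along the fingers, x is the direction in which the jaws open and shut, and the axes are right-handed (so a half turn about z gives the same grasp; the last joint's range is limited). The gripper opens to 93 mm and grips with 3 to 60 N. Pads are 15 mm wide; open, the fingers measure 128 mm over their backs; the gripper's body (75 mm by 188 mm) begins 65 mm behind the grasp point.
Start: joints at [1.047, 0.13, 1.488, -0, 1.523, -0.085], TCP at [0.255, 0.543, 0.23] pointing down, gripper open.
Joint ranges: [-2.96, 2.96], [-0.89, 2.26], [0.02, 2.5], [-1.34, 4.48], [0, 2.73], [-2.66, 2.66]. Speed limits (rad/s): [2.39, 2.39, 2.79, 3.14, 3.14, 3.14].

## Interface

Orientations are given as a 3x3 rotation matrix whose columns are the frame's x, y, z axes.
In Python, from station import observe, read_camera, camera_info, ctrl gives the robot as it stands.
- The arm moves only by the shell command python3 -m creep 'ROWS' [FORCE]. ROWS is JSON, a list of rows, each a list of 3 entries, a list of its own where there are three numbers: the shift along the tool's x, y, z normalised to -1 to 1, where 1 is 40 mm, then the turn, a rotation vector about the tool's x, y, z normalised to -1 to 1, where 1 is 0.1 rad, then the opening, from 0 (shut) to 1 (fully open). In form: [[[tx, ty, tz], [rx, ry, rz], fingers], ...]. A call has 1 to 5 rows; each row shifts and turns the commanded pose from where the row before left it, along the tool's axes as they then stand; what a row does not reach is not made up. A row lasts 1/12 s, in which the tool goes at most 41.7 mm and 7.16 degrees, less where a joint would pass 70% of its speed; a pose out of reach is approached as far as the arm can. A call with a number of a shift or a turn outside -1 to 1 is refused whole. A call with a gripper value outside its range is refused whole. The fingers move at their own pace and stop on an object; FORCE is the grip in N (left out, the last holds). Time passes only in rows, so rows that do not move let the fingers close. It gives the time, the measured TCP pose, the force and the opening at its end, in the units of the state.
- observe(): the state, without advancing time (a new reading comes with each control period).
- read_camera(name): name is "scene" or "top" or "wrist"; returns (picture, depth): 420x560x3 uint8, blue, green, red; 420x560 float32, m along the optical axis (not along the pixel's ray), 0 where there is no reading.
- camera_info(name): a dict with "camera_matrix" (3x3 intrinsics, pixels), "world_from_camera" (4x4, takes a point from camera to world coordinates); the wrist camera has in their place "tool_from_camera" (4x4, takes a point from camera to tool coordinates, whose origin is the TCP and whose axes are the tool frame's). Camera axes: x right, y down, z forward; pixel columns grow to the right and rows downward; lengths in m; the calibration is good to about 2 mm. A picture is of the moment at which its call begins: read the wrist's pose just before it. camera_info takes no time and is no camera call.
- ctrl.job_done(): hands the job in, once; it reports no verdict.
The state is a dict: "clock": time; "qpos": joint angles; "joint_vel": joint speeds; "joint_efforts": joint torques, N m; "ee_pos": TCP position; "orientation": TCP orientation; "ft_force": force on the tool from outside, world axes, zero at the start; "wrist_torque": the same for the moment, N m; "grip_width": opening from 0.0 (shut) to 1.0 (fully open).
Only numpy, scipy, OpenCV 4.12 (cv2) and the standard library are available. Lean on these libraries where they do the work, as an engineer would, in place of code of your own. Each camera call takes 0.05 s, during which the arm holds its last target.

## Working session

There is one attempt and no reset: what is moved stays moved. The work goes in short steps, Python scripts to look and compute and a shell command to move; the robot and the scene stay as the last step left them, time stands still between calls to the robot, and variables do not carry over. Pictures are saved under pics/ and viewed, and the job is handed in when it is done.

```bash
ls; mkdir -p pics
python3 - <<'E'
from station import observe, read_camera, camera_info, ctrl
import cv2,numpy as np
print(observe()); print(ctrl.nose_length)
for n in ["scene","top","wrist"]:
    p,d=read_camera(n); cv2.imwrite(f"pics/{n}0.png",p); np.savez(f"pics/{n}0.npz",p=p,d=d)
    i=camera_info(n); print(n,{k:np.round(v,4).tolist() if not isinstance(v,str) else v for k,v in i.items()})
print(observe()['clock'])
E
```

```text
pics
{'clock': 0.0, 'qpos': array([ 1.04660057e+00,  1.31142532e-01,  1.48930357e+00,  1.06571523e-05,
        1.52299649e+00, -8.53957626e-02]), 'joint_vel': array([-1.99099711e-03, -3.77045099e-04, -9.34902845e-05,  1.80428671e-04,
       -5.09957710e-04,  1.21871819e-03]), 'joint_efforts': array([-9.49017522e-04, -5.59873760e+01, -4.91740394e+01,  7.65276840e-02,
        3.64127511e-02, -1.11330869e-04]), 'ee_pos': array([0.25460465, 0.54268289, 0.22858523]), 'orientation': array([[ 4.24853057e-01,  9.05261844e-01, -9.35141216e-04],
       [ 9.05260452e-01, -4.24854052e-01, -1.59621340e-03],
       [-1.84228962e-03, -1.68390219e-04, -9.99998289e-01]]), 'ft_force': array([-0.38993719, -1.06828424, -0.20945059]), 'wrist_torque': array([-0.03506857, -0.00383534, -0.00850844]), 'grip_width': 0.9985246838314354}
0.011
scene {'camera_matrix': [[448.1448, 0.0, 277.5808], [0.0, 448.1448, 203.9119], [0.0, 0.0, 1.0]], 'world_from_camera': [[0.9074, 0.3345, -0.2545, 0.8172], [0.4202, -0.7061, 0.57, -0.3184], [0.0109, -0.6241, -0.7813, 0.7096], [0.0, 0.0, 0.0, 1.0]]}
top {'camera_matrix': [[379.7505, 0.0, 284.2328], [0.0, 379.7505, 205.4739], [0.0, 0.0, 1.0]], 'world_from_camera': [[0.015, -0.9828, 0.1839, 0.4826], [-0.9985, -0.0246, -0.0497, 0.0862], [0.0534, -0.1828, -0.9817, 0.8153], [0.0, 0.0, 0.0, 1.0]]}
wrist {'camera_matrix': [[312.6882, 0.0, 283.36], [0.0, 312.6882, 212.0775], [0.0, 0.0, 1.0]], 'tool_from_camera': [[1.0, 0.0007, 0.0002, 0.001], [-0.0007, 0.9715, 0.2369, -0.0648], [-0.0001, -0.2369, 0.9715, -0.1539], [0.0, 0.0, 0.0, 1.0]]}
0.15
```

View pics/scene0.png

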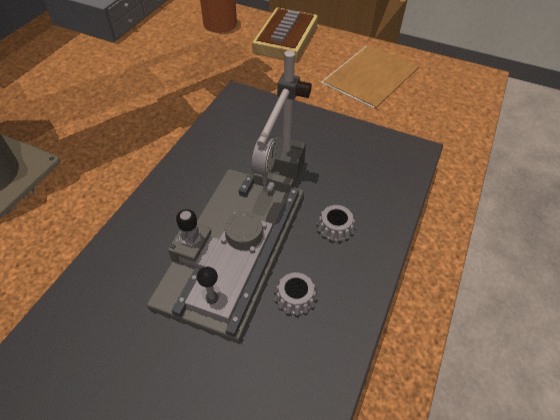

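View pics/top0.png

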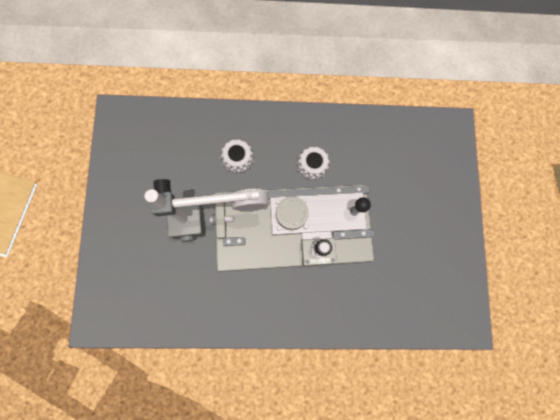

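View pics/wrist0.png

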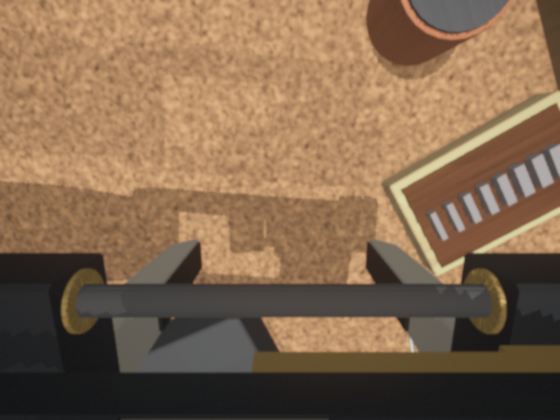

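```bash
cat > h.py <<'E'
import numpy as np,cv2
from station import observe, read_camera, camera_info, ctrl
def cloud(n,d,T=None):
    i=camera_info(n);K=np.array(i['camera_matrix']);T=np.array(i['world_from_camera']) if T is None else T
    v,u=np.mgrid[:d.shape[0],:d.shape[1]]
    P=np.stack([(u-K[0,2])/K[0,0]*d,(v-K[1,2])/K[1,1]*d,d],-1)
    W=P@T[:3,:3].T+T[:3,3]; W[d==0]=np.nan
    return W
E
python3 - <<'E'
from h import *
for n,pts in [("top",dict(knob=(323,247),ball=(362,205),disc=(292,212),plate=(180,300),base=(250,255),slide=(320,212),c1=(237,165),)),("scene",dict(knob=(187,216),ball=(207,275),disc=(243,230),plate=(370,150),base=(235,200)))]:
    z=np.load(f"pics/{n}0.npz");d=z['d'];W=cloud(n,d)
    for k,(u,v) in pts.items(): print(n,k,W[v,u].round(4), )
    # blobs by height
    Z=W[...,2]
    bb=[]
    m=(Z>0.10)&(Z<0.19)
    l,nn=0,0
    cnt,lab,st,ce=cv2.connectedComponentsWithStats(m.astype(np.uint8))
    for j in range(1,cnt):
        if st[j,4]>25:
            w=W[lab==j]; print(' blob',st[j],ce[j].round(1),w.min(0).round(3),w.max(0).round(3),np.median(w,0).round(4))
E
```

```text
top knob [ 0.5317 -0.0111  0.1871]
top ball [ 0.6042 -0.0781  0.1881]
top disc [nan nan nan]
top plate [0.4361 0.2426 0.0685]
top base [0.5217 0.1129 0.0876]
top slide [ 0.6034 -0.0172  0.1125]
top c1 [0.695  0.1433 0.0974]
 blob [ 267  186  107   80 5555] [320.4 218.2] [ 0.504 -0.121  0.1  ] [0.659 0.084 0.19 ] [ 0.5937 -0.0152  0.112 ]
 blob [211 202  34  44 590] [224.4 225.6] [0.538 0.124 0.1  ] [0.619 0.187 0.119] [0.5764 0.1642 0.1133]
 blob [ 167  205   37   37 1004] [186. 223.] [0.544 0.201 0.1  ] [0.611 0.264 0.19 ] [0.5746 0.2272 0.1241]
scene knob [ 0.5382 -0.0153  0.189 ]
scene ball [ 0.6134 -0.0866  0.1877]
scene disc [0.6036 0.0292 0.1365]
scene plate [0.7195 0.3551 0.0703]
scene base [0.5429 0.1096 0.0895]
 blob [ 78   0  35   9 129] [96.6  2.6] [-0.165  0.528  0.1  ] [-0.075  0.575  0.104] [-0.1082  0.5438  0.1011]
 blob [ 273  123   33   50 1001] [288.4 151. ] [0.554 0.202 0.1  ] [0.619 0.267 0.189] [0.5929 0.2263 0.1255]
 blob [ 168  171  131  164 9162] [228.  255.1] [ 0.507 -0.122  0.1  ] [0.662 0.189 0.19 ] [ 0.6059 -0.0197  0.1128]
 blob [327 205  25  25 172] [339.8 215.8] [0.699 0.124 0.1  ] [0.748 0.169 0.102] [0.726  0.1466 0.1006]
 blob [322 210   8  10  28] [325.7 213.8] [0.695 0.133 0.1  ] [0.711 0.148 0.104] [0.7021 0.1416 0.1005]
 blob [292 284  21  13  66] [303.5 289.3] [ 0.705 -0.019  0.1  ] [0.738 0.002 0.102] [ 0.7247 -0.0066  0.1006]
 blob [288 287  12  11  46] [294.3 292.5] [ 0.702 -0.026  0.1  ] [ 0.722 -0.01   0.103] [ 0.7137 -0.0186  0.1009]
```

Run:
```python
import cv2
for n,(x,y,w,h) in dict(scene=(140,160,180,180),top=(200,170,190,110)).items():
    p=cv2.imread(f"pics/{n}0.png")[y:y+h,x:x+w]
    f=min(800/w,600/h); cv2.imwrite(f"pics/{n}0z.png",cv2.resize(p,None,fx=f,fy=f,interpolation=cv2.INTER_CUBIC)); print(f)
```

```text
3.3333333333333335
4.2105263157894735
```

View pics/scene0z.png

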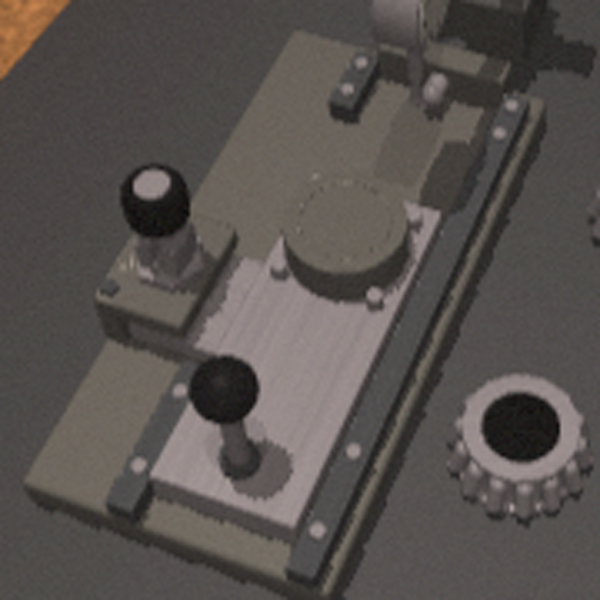

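View pics/top0z.png

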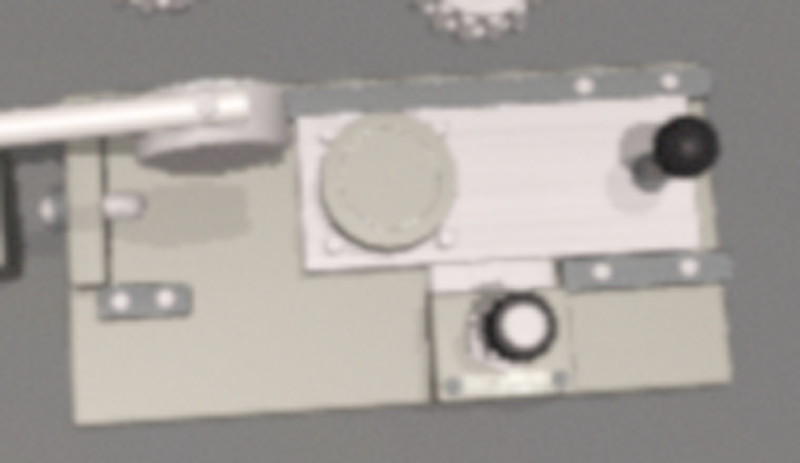

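```bash
cat >> h.py <<'E'
def ray(n,u,v,z,T=None):
    i=camera_info(n);K=np.array(i['camera_matrix']);T=np.array(i['world_from_camera']) if T is None else T
    r=T[:3,:3]@np.array([(u-K[0,2])/K[0,0],(v-K[1,2])/K[1,1],1]);o=T[:3,3]
    return o+r*(z-o[2])/r[2]
E
python3 - <<'E'
from h import *
for n,roi in [("top",[(305,230,345,265),(350,192,375,222)]),("scene",[(170,205,200,235),(195,262,222,290)])]:
    z=np.load(f"pics/{n}0.npz");p=z['p'];d=z['d'];W=cloud(n,d)
    for (a,b,c,e),zz,nm in zip(roi,[0.187,0.1745],["cap","ball"]):
        g=p[b:e,a:c].max(2)
        if nm=="ball": m=(g<60)
        else:
            # cap: bright, above z .18
            m=(W[b:e,a:c,2]>0.18)&(g>110)
        cnt,lab,st,ce=cv2.connectedComponentsWithStats(m.astype(np.uint8))
        j=1+np.argmax(st[1:,4]); c0=ce[j]+[a,b]
        if nm=="ball":
            cs,_=cv2.findContours((lab==j).astype(np.uint8),0,1); (cc,r)=cv2.minEnclosingCircle(max(cs,key=len)); c0=np.array(cc)+[a,b]; print('r',r)
        print(n,nm,c0.round(1),st[j],ray(n,*c0,zz).round(4))
    # disc
    Z=W[...,2]; m=(abs(Z-0.1365)<0.004)&(abs(W[...,0]-0.6)<0.08)&(abs(W[...,1]-0.03)<0.06)
    cnt,lab,st,ce=cv2.connectedComponentsWithStats(m.astype(np.uint8));j=1+np.argmax(st[1:,4])
    cs,_=cv2.findContours((lab==j).astype(np.uint8),0,1);el=cv2.fitEllipse(max(cs,key=len))
    print(n,'disc',st[j],el,ray(n,*el[0],0.1365).round(4))
    # base: min-x edge
    m=(abs(Z-0.0893)<0.005)&(abs(W[...,0]-0.58)<0.13)&(abs(W[...,1]-0.02)<0.2)
    w=W[m]
    ys=np.arange(-0.11,0.16,0.01);e=[]
    for y in ys:
        s=w[abs(w[:,1]-y)<0.005]; e.append(np.percentile(s[:,0],1) if len(s)>5 else np.nan)
    e=np.array(e);print(e.round(4)); 
    ok=~np.isnan(e); k=np.polyfit(ys[ok],e[ok],1); k=np.polyfit(ys[ok][abs(np.polyval(k,ys[ok])-e[ok])<.004],e[ok][abs(np.polyval(k,ys[ok])-e[ok])<.004],1);print('edge',k)
    print('y ext',np.percentile(w[:,1],[0.3,1,99,99.7]))
    pl=W[(abs(Z-0.07)<0.008)]; print('plate z',np.median(pl[:,2]))
E
```

```text
top cap [325.  246.7] [ 13   9  15  17 140] [ 0.5323 -0.0145  0.187 ]
r 7.159010887145996
top ball [362.5 205. ] [  6   6  14  13 126] [ 0.6068 -0.0825  0.1745]
top disc [276 196  33  33 827] ((292.16790771484375, 212.34140014648438), (31.479284286499023, 31.881662368774414), 100.3726806640625) [0.5974 0.0372 0.1365]
[0.5142 0.5139 0.5121 0.5119 0.5117 0.5096 0.5095 0.5588 0.507  0.6572
 0.6552 0.5049 0.5085 0.5045 0.5024 0.5023 0.5021 0.5001 0.4999 0.4998
 0.4978 0.4976 0.4974 0.4955 0.4952 0.495  0.4931]
edge [-0.10722378  0.50946831]
y ext [-0.12143585 -0.11868943  0.17868131  0.20462561]
plate z 0.06943475561907697
scene cap [185.  214.6] [10  6 11  8 73] [ 0.5332 -0.0132  0.187 ]
r 11.51597785949707
scene ball [205.8 277.3] [  2   5  20  21 332] [ 0.6086 -0.0845  0.1745]
scene disc [225 211  37  32 961] ((242.98411560058594, 226.55345153808594), (31.477529525756836, 37.029441833496094), 83.3471450805664) [0.6005 0.0351 0.1365]
[0.5177 0.5158 0.5152 0.5141 0.5133 0.5129 0.5121 0.5127 0.6547 0.6545
 0.653  0.6527 0.6518 0.542  0.5383 0.5061 0.5047 0.5036 0.5027 0.5015
 0.5011 0.5011 0.5011 0.4994 0.4986 0.497  0.497 ]Traceback (most recent call last):
  File "<stdin>", line 27, in <module>
    raise TypeError("expected non-empty vector for x")
TypeError: expected non-empty vector for x
```

```bash
R='[[[-0.7,0.6,-0.08],[0,0,0],1],[[-0.7,0.6,-0.08],[0,0,0],1],[[-0.7,0.6,-0.08],[0,0,0],1],[[-0.7,0.6,-0.08],[0,0,0],1],[[-0.7,0.6,-0.08],[0,0,0],1]]'; echo; python3 -m creep '[[[-0.7,0.6,-0.08],[0,0,0],1],[[-0.7,0.6,-0.08],[0,0,0],1],[[-0.7,0.6,-0.08],[0,0,0],1],[[-0.7,0.6,-0.08],[0,0,0],1],[[-0.7,0.6,-0.08],[0,0,0],1]]'
```

```text
clock: 0.57
ee_pos: [0.3039, 0.3638, 0.2453]
orientation: [[0.424, 0.906, -0.0], [0.906, -0.424, -0.001], [-0.001, -0.0, -1.0]]
ft_force: [1.1, 0.1, 0.2]
grip_width: 1.001
```

```bash
python3 -m creep '[[[-0.7,0.6,-0.08],[0,0,0],1],[[-0.7,0.6,-0.08],[0,0,0],1],[[-0.7,0.6,-0.08],[0,0,0],1],[[-0.7,0.6,-0.08],[0,0,0],1],[[-0.7,0.6,-0.08],[0,0,0],0.8]]'; python3 -m creep '[[[-0.7,0.6,0],[0,0,0],0.8],[[-0.7,0.6,0],[0,0,0],0.8],[[-0.7,0.6,0],[0,0,0],0.8],[[-0.7,0.6,0],[0,0,0],0.8],[[-0.7,0.6,0],[0,0,0],0.8]]'
```

```text
clock: 0.98
ee_pos: [0.353, 0.1861, 0.2617]
orientation: [[0.424, 0.905, 0.0], [0.905, -0.424, 0.0], [0.0, 0.0, -1.0]]
ft_force: [1.6, -0.1, 0.1]
grip_width: 0.963
clock: 1.4
ee_pos: [0.4023, 0.0082, 0.2616]
orientation: [[0.425, 0.905, 0.0], [0.905, -0.425, 0.0], [0.0, 0.0, -1.0]]
ft_force: [0.0, 0.8, -0.5]
grip_width: 0.8
```

```bash
python3 -m creep '[[[0,0,0],[0,0,1],0.8],[[0,0,0],[0,0,1],0.8],[[0,0,0],[0,0,1],0.8],[[0,0,0],[0,0,1],0.8],[[0,0,0],[0,0,1],0.8]]'
python3 - <<'E'
from h import *
o=observe();R=o['orientation'];p=o['ee_pos'];print(p,np.arctan2(R[1,0],R[0,0]))
pic,d=read_camera("wrist");cv2.imwrite("pics/w1.png",pic)
print(R.T@(np.array([0.5328,-0.0139,0.26])-p)/0.04)
E
```

```text
clock: 1.82
ee_pos: [0.4022, 0.0098, 0.2614]
orientation: [[0.81, 0.586, -0.001], [0.586, -0.81, 0.0], [-0.0, -0.0, -1.0]]
ft_force: [-1.1, 0.4, -0.3]
grip_width: 0.805
[0.40217623 0.00977842 0.26137163] 0.6264295475087897
[2.29851497 2.39404757 0.03262816]
```

View pics/w1.png

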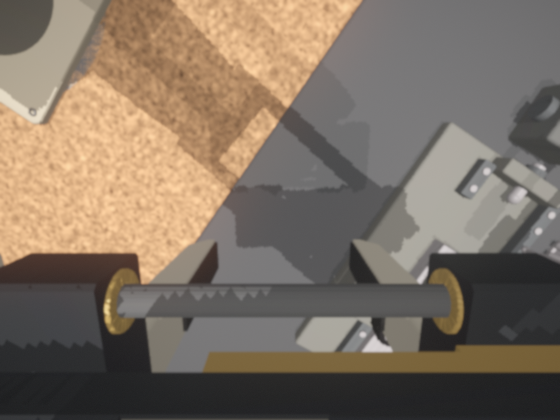

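```bash
python3 -m creep '[[[0.58,0.8,0],[0,0,0],0.8],[[0.58,0.8,0],[0,0,0],0.8],[[0.58,0.8,0],[0,0,0],0.8],[[0.56,0.8,0],[0,0,0],0.8],[[0,0.4,0],[0,0,0],0.8]]'; python3 -m creep '[[[0,0,0],[0,0,0],0.6],[[0,0,0],[0,0,0],0.6]]';python3 - <<'E'
from h import *
o=observe();R=o['orientation'];p=o['ee_pos'];print(p)
pic,d=read_camera("wrist");cv2.imwrite("pics/w2.png",pic);np.savez("pics/w2.npz",p=pic,d=d,R=R,e=p)
pic,d=read_camera("scene");cv2.imwrite("pics/s2.png",pic)
E
```

```text
clock: 2.28
ee_pos: [0.5646, -0.0524, 0.2592]
orientation: [[0.805, 0.593, -0.002], [0.593, -0.805, 0.001], [-0.001, -0.002, -1.0]]
ft_force: [0.6, 0.2, -1.4]
grip_width: 0.795
clock: 2.45
ee_pos: [0.5615, -0.0521, 0.2606]
orientation: [[0.806, 0.591, -0.002], [0.591, -0.806, 0.001], [-0.001, -0.002, -1.0]]
ft_force: [0.3, -0.4, -0.5]
grip_width: 0.705
[ 0.56147325 -0.0521136   0.26057812]
```

View pics/w2.png

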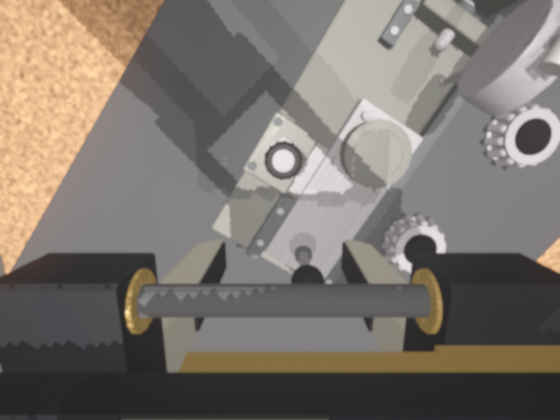

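View pics/s2.png

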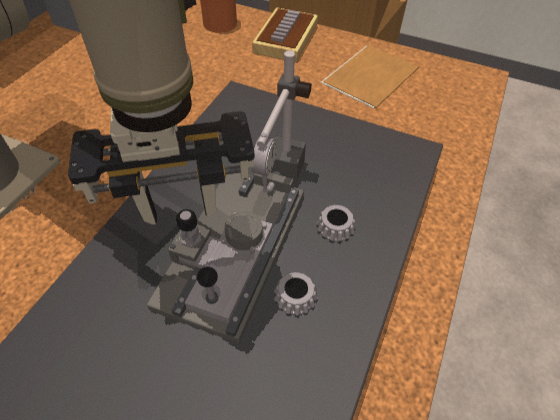

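Run:
```python
from h import *
z=np.load("pics/w2.npz");T=np.eye(4);T[:3,:3]=z['R'];T[:3,3]=z['e'];T=T@np.array(camera_info("wrist")['tool_from_camera'])
p=z['p'];g=p.min(2)
m=np.zeros(g.shape,np.uint8);m[142:178,264:304]=(g[142:178,264:304]>140)
c,l,s,ce=cv2.connectedComponentsWithStats(m);print(s[1:],ce[1:])
for q in [(284,160)]+[tuple(x) for x in ce[1:]]: print(ray("wrist",*q,0.187,T))
W=cloud("wrist",z['d'],T);print(W[160,284],W[150,375],W[285,308])
print(ray("wrist",308,276,0.1745,T))
o=observe();R=o['orientation'];e=o['ee_pos']
t=np.array([0.5328,-0.0139,0.21]);print(R.T@(t-e)/.04, o['ft_force'])
```

```text
[[264 142  13  20  87]
 [287 142  17  12  83]
 [271 149  24  24 457]
 [264 163  11  15  66]
 [292 166  12  12  59]] [[267.56321839 146.6091954 ]
 [298.71084337 145.44578313]
 [282.84245077 160.38730853]
 [266.75757576 172.87878788]
 [299.98305085 173.6779661 ]]
[ 0.53388252 -0.01206857  0.187     ]
[ 0.51885001 -0.01139943  0.187     ]
[0.53625291 0.00239016 0.187     ]
[ 0.53337422 -0.0127842   0.187     ]
[ 0.52926663 -0.0269469   0.187     ]
[ 0.54907472 -0.01311291  0.187     ]
[ 0.533881   -0.01206652  0.18703514] [0.59531818 0.03914912 0.13504447] [ 0.548841   -0.02292199  0.34681605]
[ 0.60696229 -0.07779642  0.1745    ]
[-0.01444518 -1.17128507  1.29177326] [ 0.38202864  0.12462696 -0.69013528]
```

```bash
python3 -m creep '[[[0,-0.8,0],[0,0,0],0.6],[[0,-0.37,0],[0,0,0],0.6],[[0,0,0.8],[0,0,0],0.6],[[0,0,0.6],[0,0,0],0.6],[[0,0,0.4],[0,0,0],0.6]]'; python3 -m creep '[[[0,0,0.25],[0,0,0],0.6],[[0,0,0.15],[0,0,0],0.6],[[0,0,0],[0,0,0],0.6]]';python3 - <<'E'
from h import *
o=observe();R=o['orientation'];p=o['ee_pos'];print(p,o['ft_force'], R.T@(np.array([0.533,-0.0135,0.173])-p)*1000)
pic,d=read_camera("scene");cv2.imwrite("pics/s3.png",cv2.resize(pic[120:320,90:350],None,fx=3,fy=3))
E
```

```text
clock: 2.97
ee_pos: [0.5323, -0.0128, 0.1882]
orientation: [[0.806, 0.593, -0.0], [0.593, -0.806, 0.0], [-0.0, -0.0, -1.0]]
ft_force: [0.6, -0.2, -0.5]
grip_width: 0.602
clock: 3.22
ee_pos: [0.5332, -0.0136, 0.1731]
orientation: [[0.806, 0.591, -0.001], [0.591, -0.806, 0.0], [-0.001, -0.001, -1.0]]
ft_force: [0.8, -1.2, 1.2]
grip_width: 0.601
[ 0.53318949 -0.0136338   0.17308837] [ 0.7564192  -1.15606048  1.23951863] [-0.07364322 -0.21988716  0.08856687]
```

View pics/s3.png

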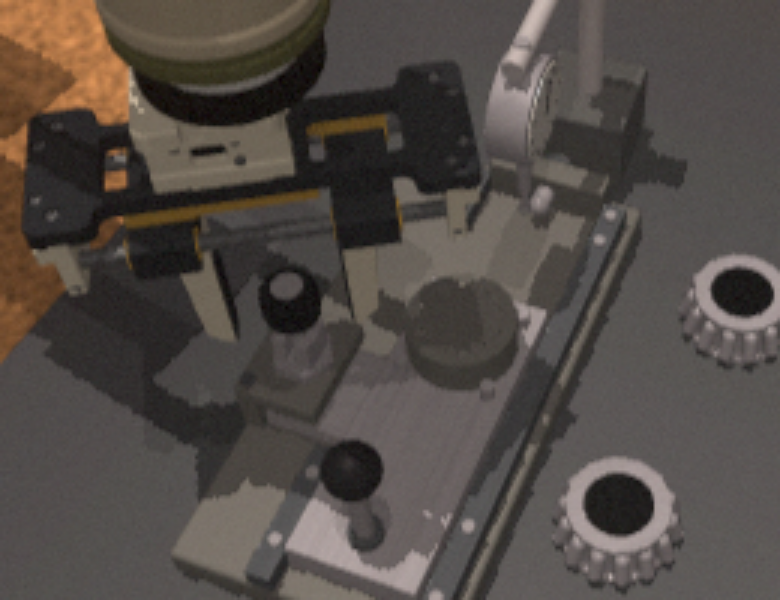

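```bash
python3 -m creep '[[[0,0,0],[0,0,0],0.3],[[0,0,0],[0,0,0],0.2],[[0,0,0],[0,0,0],0.2],[[0,0,0],[0,0,0],0.2],[[0,0,0],[0,0,0],0.2]]' 40
```

```text
clock: 3.68
ee_pos: [0.5337, -0.0146, 0.174]
orientation: [[0.807, 0.591, -0.001], [0.591, -0.807, -0.001], [-0.001, 0.0, -1.0]]
ft_force: [-9.1, -5.9, 11.5]
grip_width: 0.295
```

```bash
python3 -m creep '[[[0,0,0],[0,0,0],0.2],[[0,0,0],[0,0,0],0.2],[[0,0,0],[0,0,0],0.2]]'
```

```text
clock: 3.93
ee_pos: [0.5336, -0.0147, 0.1742]
orientation: [[0.807, 0.59, -0.001], [0.59, -0.807, -0.001], [-0.001, 0.0, -1.0]]
ft_force: [-4.8, -2.3, 5.7]
grip_width: 0.294
```

```bash
python3 -m creep '[[[-0.015,0,0],[0,0,0],0.2],[[0,0,-0.025],[0,0,0],0.2],[[0,0,0],[0,0,0],0.2]]';python3 -m creep '[[[0,0,-0.025],[0,0,0],0.2],[[0,0,-0.025],[0,0,0],0.2],[[0,0,0],[0,0,0],0.2]]'; python3 -m creep '[[[0,0,-0.025],[0,0,0],0.2],[[0,0,-0.025],[0,0,0],0.2],[[0,0,0],[0,0,0],0.2]]'
```

```text
clock: 4.18
ee_pos: [0.5335, -0.0147, 0.1743]
orientation: [[0.807, 0.591, -0.0], [0.591, -0.807, -0.0], [-0.0, 0.0, -1.0]]
ft_force: [1.0, -2.3, -2.9]
grip_width: 0.292
clock: 4.43
ee_pos: [0.5335, -0.0147, 0.1758]
orientation: [[0.807, 0.591, -0.0], [0.591, -0.807, -0.0], [-0.001, 0.0, -1.0]]
ft_force: [5.2, -3.0, -9.0]
grip_width: 0.291
clock: 4.68
ee_pos: [0.5335, -0.0147, 0.1777]
orientation: [[0.807, 0.591, -0.0], [0.591, -0.807, -0.0], [-0.001, -0.0, -1.0]]
ft_force: [3.6, -2.1, -8.5]
grip_width: 0.291
```

```bash
python3 -m creep '[[[0,0,-0.025],[0,0,0],0.2],[[0,0,-0.025],[0,0,0],0.2],[[0,0,-0.025],[0,0,0],0.2],[[0,0,0],[0,0,0],0.2]]'; python3 -m creep '[[[0,0,-0.02],[0,0,0],0.2],[[0,0,-0.02],[0,0,0],0.2],[[0,0,0],[0,0,0],0.2]]';  python3 -m creep '[[[0,0,-0.02],[0,0,0],0.2],[[0,0,-0.02],[0,0,0],0.2],[[0,0,0],[0,0,0],0.2]]'
python3 - <<'E'
from h import *
pic,d=read_camera("scene");cv2.imwrite("pics/s4.png",cv2.resize(pic[160:270,130:270],None,fx=5,fy=5,interpolation=2))
print(observe()['ft_force'],observe()['wrist_torque'])
E
```

```text
clock: 5.02
ee_pos: [0.5335, -0.0147, 0.1806]
orientation: [[0.807, 0.591, -0.001], [0.591, -0.807, -0.0], [-0.001, -0.0, -1.0]]
ft_force: [5.5, -2.2, -10.7]
grip_width: 0.294
clock: 5.27
ee_pos: [0.5335, -0.0147, 0.1821]
orientation: [[0.807, 0.591, -0.001], [0.591, -0.807, -0.0], [-0.001, -0.0, -1.0]]
ft_force: [5.2, -2.7, -10.5]
grip_width: 0.294
clock: 5.52
ee_pos: [0.5335, -0.0147, 0.1836]
orientation: [[0.807, 0.591, -0.001], [0.591, -0.807, -0.0], [-0.001, -0.0, -1.0]]
ft_force: [4.7, -3.1, -10.0]
grip_width: 0.29
[  5.51826163  -3.50744821 -10.49481676] [-0.60283478 -1.00795128 -0.0058849 ]
```

View pics/s4.png

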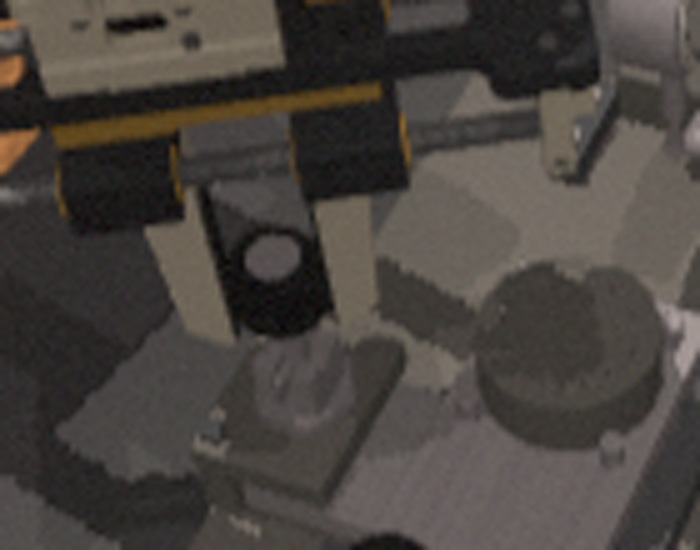

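```bash
python3 -m creep '[[[0.005,0.02,-0.0125],[0,0,0],0.2],[[0,0,-0.0125],[0,0,0],0.2],[[0,0,0],[0,0,0],0.2]]'; python3 -m creep '[[[0,0,-0.0125],[0,0,0],0.2],[[0,0,-0.0125],[0,0,0],0.2],[[0,0,0],[0,0,0],0.2]]';  python3 -m creep '[[[0,0,-0.0125],[0,0,0],0.2],[[0,0,-0.0125],[0,0,0],0.2],[[0,0,0],[0,0,0],0.2]]'
```

```text
clock: 5.82
ee_pos: [0.5335, -0.0147, 0.1847]
orientation: [[0.807, 0.591, -0.002], [0.591, -0.807, 0.0], [-0.001, -0.002, -1.0]]
ft_force: [2.6, -0.4, -11.3]
grip_width: 0.295
clock: 6.07
ee_pos: [0.5336, -0.0147, 0.1864]
orientation: [[0.807, 0.591, -0.002], [0.591, -0.807, 0.0], [-0.001, -0.001, -1.0]]
ft_force: [0.4, -0.9, -12.0]
grip_width: 0.293
clock: 6.32
ee_pos: [0.5336, -0.0148, 0.1876]
orientation: [[0.807, 0.591, -0.001], [0.591, -0.807, 0.0], [-0.001, -0.001, -1.0]]
ft_force: [-2.0, -0.2, -12.4]
grip_width: 0.298
```

```bash
python3 -m creep '[[[0,0,-0.0125],[0,0,0],0.2],[[0,0,-0.0125],[0,0,0],0.2],[[0,0,0],[0,0,0],0.2]]'; python3 -m creep '[[[0,0,-0.0125],[0,0,0],0.2],[[0,0,-0.0125],[0,0,0],0.2],[[0,0,0],[0,0,0],0.2]]'
```

```text
clock: 6.57
ee_pos: [0.5336, -0.0148, 0.1886]
orientation: [[0.807, 0.591, -0.001], [0.591, -0.807, 0.0], [-0.001, -0.001, -1.0]]
ft_force: [-3.0, 1.1, -11.7]
grip_width: 0.29
clock: 6.82
ee_pos: [0.5337, -0.0148, 0.1891]
orientation: [[0.807, 0.591, -0.001], [0.591, -0.807, 0.0], [-0.001, -0.001, -1.0]]
ft_force: [-2.6, 0.7, -17.3]
grip_width: 0.293
```

Run:
```python
from h import *
pic,d=read_camera("scene");cv2.imwrite("pics/s5.png",cv2.resize(pic[190:260,150:230],None,fx=8,fy=8,interpolation=2))
```

```text
(no output)
```

View pics/s5.png

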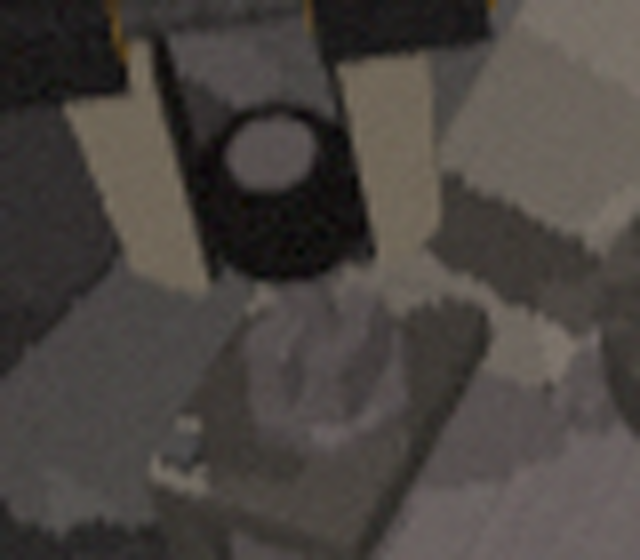

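```bash
python3 -m creep '[[[0,0,0.0275],[0,0,0],0.2],[[0,0,0],[0,0,0],0.2]]'; python3 -m creep '[[[0,0,0],[0,0,0.5],0.2],[[0,0,0],[0,0,0.5],0.2],[[0,0,0],[0,0,0],0.2]]'; python3 -c "
from h import *
print(observe()['wrist_torque'],observe()['ft_force'])"
```

```text
clock: 7.03
ee_pos: [0.5337, -0.0148, 0.1885]
orientation: [[0.807, 0.591, -0.001], [0.591, -0.807, 0.0], [-0.001, -0.001, -1.0]]
ft_force: [-5.4, 2.0, -12.3]
grip_width: 0.296
clock: 7.28
ee_pos: [0.5336, -0.0149, 0.1887]
orientation: [[0.863, 0.504, -0.001], [0.504, -0.863, 0.0], [-0.001, -0.001, -1.0]]
ft_force: [-5.6, 1.7, -11.8]
grip_width: 0.293
[0.24418163 1.13877624 0.02653823] [ -5.63136631   1.67222727 -11.78433865]
```

```bash
python3 -m creep '[[[-0.0125,-0.0125,0.0125],[0,0,0.5],0.2],[[0,0,0],[0,0,0.5],0.2],[[0,0,0],[0,0,0.5],0.2],[[0,0,0],[0,0,0.5],0.2],[[0,0,0],[0,0,0],0.2]]'; python3 -c "
from h import *
print(observe()['wrist_torque'],observe()['ft_force'])
pic,d=read_camera('scene');cv2.imwrite('pics/s6.png',cv2.resize(pic[190:260,150:230],None,fx=8,fy=8,interpolation=2))"
```

```text
clock: 7.7
ee_pos: [0.5333, -0.0149, 0.1885]
orientation: [[0.946, 0.324, -0.0], [0.324, -0.946, -0.0], [-0.0, 0.0, -1.0]]
ft_force: [-4.6, 0.5, -12.2]
grip_width: 0.293
[-0.0409656   0.88011609  0.0410901 ] [ -4.63005209   0.48619363 -12.17230043]
```

View pics/s6.png

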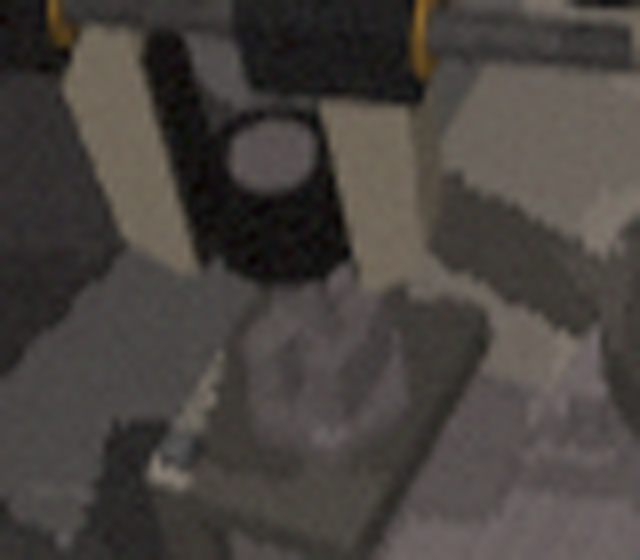

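```bash
python3 -m creep '[[[-0.01,0,0],[0,0,0.8],0.2],[[0,0,0],[0,0,0.8],0.2],[[0,0,0],[0,0,0.8],0.2],[[0,0,0],[0,0,0.8],0.2],[[0,0,0],[0,0,0.8],0.2]]'; python3 -m creep '[[[0,0,0],[0,0,0],0.2]]'; python3 -c "
from h import *
print(observe()['wrist_torque'],observe()['ft_force'])"
```

```text
clock: 8.17
ee_pos: [0.5328, -0.015, 0.1883]
orientation: [[0.998, -0.07, -0.001], [-0.07, -0.998, -0.0], [-0.001, 0.0, -1.0]]
ft_force: [-6.6, 1.0, -12.3]
grip_width: 0.297
clock: 8.25
ee_pos: [0.5328, -0.015, 0.1883]
orientation: [[0.997, -0.071, -0.001], [-0.071, -0.997, -0.0], [-0.001, 0.0, -1.0]]
ft_force: [-4.6, -0.2, -11.6]
grip_width: 0.293
[-0.01164524  1.07122586 -0.00736486] [ -4.57467385  -0.16230329 -11.62565185]
```

```bash
python3 -m creep '[[[-0.015,0,0],[0,0,0.9],0.2],[[0,0,0],[0,0,0.9],0.2],[[0,0,0],[0,0,0.9],0.2],[[0,0,0],[0,0,0.9],0.2],[[0,0,0],[0,0,0.9],0.2]]'; python3 -m creep '[[[0,0,0],[0,0,0.9],0.2],[[0,0,0],[0,0,0.9],0.2],[[0,0,0],[0,0,0.9],0.2],[[0,0,0],[0,0,0.9],0.2],[[0,0,0],[0,0,0.6],0.2]]';python3 -m creep '[[[0,0,0],[0,0,0],0.2],[[0,0,0],[0,0,0],0.2]]'; python3 -c "
from h import *
R=observe()['orientation'];print(observe()['wrist_torque'],observe()['ft_force'],np.arctan2(R[1,0],R[0,0]))"
```

```text
clock: 8.67
ee_pos: [0.5322, -0.0149, 0.1883]
orientation: [[0.868, -0.497, -0.001], [-0.497, -0.868, -0.0], [-0.001, 0.0, -1.0]]
ft_force: [-4.5, 0.4, -12.7]
grip_width: 0.291
clock: 9.08
ee_pos: [0.5319, -0.0145, 0.188]
orientation: [[0.589, -0.808, -0.002], [-0.808, -0.589, 0.001], [-0.001, 0.001, -1.0]]
ft_force: [-7.2, 2.9, -12.9]
grip_width: 0.294
clock: 9.25
ee_pos: [0.5319, -0.0145, 0.188]
orientation: [[0.593, -0.805, -0.002], [-0.805, -0.593, 0.001], [-0.001, 0.001, -1.0]]
ft_force: [-6.9, 1.7, -12.1]
grip_width: 0.293
[0.35675961 1.33473096 0.05276128] [ -6.86652002   1.69980289 -12.1262241 ] -0.9361936663808021
```

```bash
python3 -m creep '[[[-0.018,0.015,0.02],[0,0,0],0.2],[[0,0,0.02],[0,0,0],0.2],[[0,0,0],[0,0,0],0.2]]';python3 -m creep '[[[0,0,0.02],[0,0,0],0.2],[[0,0,0],[0,0,0],0.2]]';python3 -m creep '[[[0,0,0.02],[0,0,0],0.2],[[0,0,0],[0,0,0],0.2]]';python3 -m creep '[[[0,0,0.02],[0,0,0],0.2],[[0,0,0],[0,0,0],0.2]]'
```

```text
clock: 9.5
ee_pos: [0.5318, -0.0145, 0.1868]
orientation: [[0.592, -0.806, 0.001], [-0.806, -0.592, 0.0], [0.0, -0.001, -1.0]]
ft_force: [-3.1, 1.3, -12.0]
grip_width: 0.295
clock: 9.67
ee_pos: [0.5318, -0.0145, 0.1859]
orientation: [[0.592, -0.806, 0.001], [-0.806, -0.592, 0.0], [0.0, -0.001, -1.0]]
ft_force: [-2.1, 2.0, -11.2]
grip_width: 0.292
clock: 9.83
ee_pos: [0.5318, -0.0145, 0.1851]
orientation: [[0.592, -0.806, 0.0], [-0.806, -0.592, 0.0], [0.0, -0.0, -1.0]]
ft_force: [-2.2, 3.0, -11.6]
grip_width: 0.295
clock: 10.0
ee_pos: [0.5318, -0.0145, 0.1843]
orientation: [[0.591, -0.806, 0.0], [-0.806, -0.591, 0.0], [0.0, -0.0, -1.0]]
ft_force: [-1.4, 2.5, -11.4]
grip_width: 0.294
```

It is passing below the rim height with the spring still on the hand; continue down.

```bash
python3 -m creep '[[[0,0,0.0125],[0,0,0],0.2],[[0,0,0],[0,0,0],0.2]]';python3 -m creep '[[[0,0,0.0125],[0,0,0],0.2],[[0,0,0],[0,0,0],0.2]]';python3 -m creep '[[[0,0,0.0125],[0,0,0],0.2],[[0,0,0],[0,0,0],0.2]]'; python3 -c "
from h import *
print(observe()['wrist_torque'],observe()['ft_force'])"
```

```text
clock: 10.17
ee_pos: [0.5318, -0.0146, 0.184]
orientation: [[0.591, -0.806, 0.001], [-0.806, -0.591, 0.0], [0.0, -0.0, -1.0]]
ft_force: [-2.3, 2.6, -10.0]
grip_width: 0.293
clock: 10.33
ee_pos: [0.5318, -0.0146, 0.1838]
orientation: [[0.591, -0.806, 0.001], [-0.806, -0.591, 0.0], [0.0, -0.001, -1.0]]
ft_force: [-3.4, 3.4, -6.2]
grip_width: 0.297
clock: 10.5
ee_pos: [0.5318, -0.0146, 0.1838]
orientation: [[0.592, -0.806, 0.001], [-0.806, -0.592, 0.0], [0.001, -0.001, -1.0]]
ft_force: [-5.7, 3.6, -3.8]
grip_width: 0.295
[ 0.63803741  1.12281348 -0.07016205] [-5.72514277  3.58321455 -3.78106254]
```

```bash
python3 -m creep '[[[-0.018,0.006,0.012],[0,0,0],0.2],[[0,0,0],[0,0,0],0.2]]';python3 -m creep '[[[0,0,0],[0,0,0],0.45],[[0,0,0],[0,0,0],0.5],[[0,0,0],[0,0,0],0.55],[[0,0,0],[0,0,0],0.6],[[0,0,0],[0,0,0],0.6]]' ; python3 -c "
from h import *
pic,d=read_camera('scene');cv2.imwrite('pics/s7.png',cv2.resize(pic[190:260,150:230],None,fx=8,fy=8,interpolation=2))"
```

```text
clock: 10.67
ee_pos: [0.5318, -0.0145, 0.1837]
orientation: [[0.591, -0.806, 0.002], [-0.806, -0.591, -0.001], [0.002, -0.002, -1.0]]
ft_force: [-2.9, 1.4, -1.5]
grip_width: 0.293
clock: 11.08
ee_pos: [0.5315, -0.0144, 0.1828]
orientation: [[0.591, -0.806, 0.001], [-0.806, -0.591, -0.0], [0.001, -0.001, -1.0]]
ft_force: [1.3, -0.7, 0.4]
grip_width: 0.579
```

View pics/s7.png

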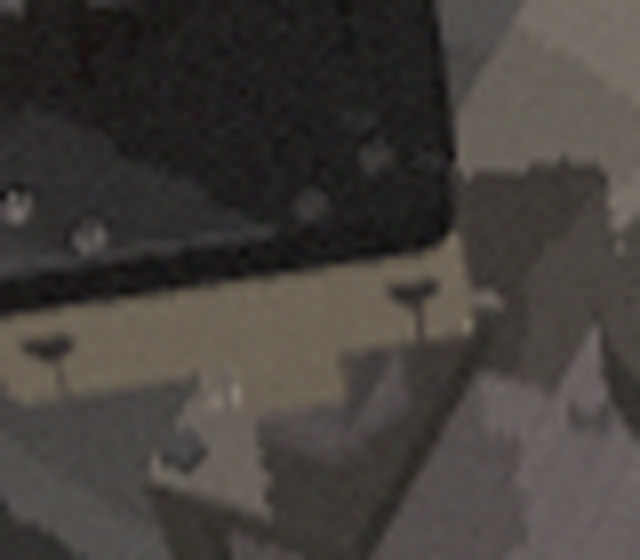

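```bash
python3 -m creep '[[[0,0,-0.2],[0,0,0],0.6],[[0,0,-0.6],[0,0,0],0.6],[[0,0,-0.9],[0,0,0],0.6],[[0,0,-0.8],[0,0,0],0.6]]' ; python3 -c "
from h import *
pic,d=read_camera('top');W=cloud('top',d);print(W[225:262,305:345,2][abs(W[225:262,305:345,0]-.532)<.012].round(3)[:0])
cv2.imwrite('pics/t8.png',cv2.resize(pic[170:280,200:390],None,fx=4,fy=4,interpolation=2))
pic,d=read_camera('scene');cv2.imwrite('pics/s8.png',cv2.resize(pic[170:320,130:300],None,fx=4,fy=4,interpolation=2))
W=cloud('scene',d); m=(np.hypot(W[...,0]-.533,W[...,1]+.0137)<.008);print(np.percentile(W[m][:,2],[5,50,95]))
"
```

```text
clock: 11.47
ee_pos: [0.5304, -0.0141, 0.2837]
orientation: [[0.591, -0.806, -0.001], [-0.806, -0.591, 0.0], [-0.001, 0.001, -1.0]]
ft_force: [1.5, -1.3, 0.1]
grip_width: 0.598
[]
[0.13732294 0.19568471 0.19856785]
```

View pics/s8.png

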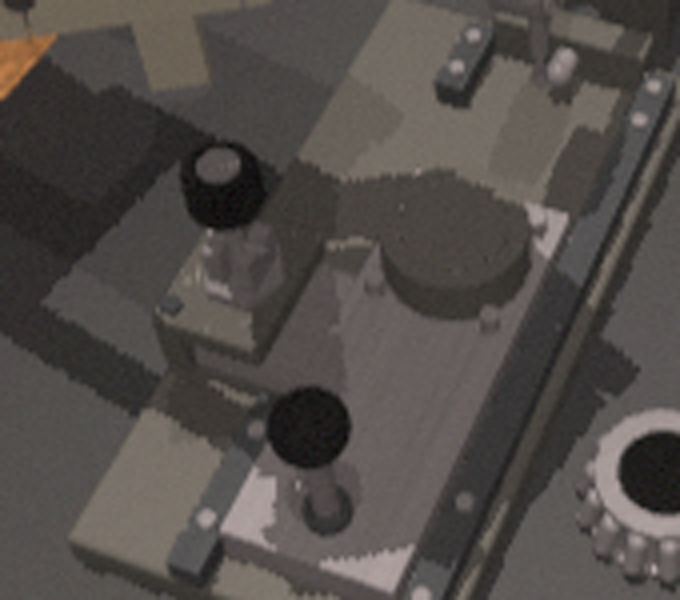

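```bash
python3 -m creep '[[[0,0,0],[0,0,-1],0.4],[[0,0,0],[0,0,-1],0.2],[[0,0,0],[0,0,-1],0],[[0,0,0],[0,0,-1],0],[[0,0,0],[0,0,-1],0]]' 10; python3 -m creep '[[[0,0,0],[0,0,-1],0],[[0,0,0],[0,0,-1],0],[[0,0,0],[0,0,-1],0],[[0,0,0],[0,0,-1],0],[[0,0,0],[0,0,-1],0]]'; python3 -m creep '[[[0,0,0],[0,0,-0.2],0],[[0,0,0],[0,0,0],0]]';python3 -c "
from h import *
o=observe();R=o['orientation'];print(np.arctan2(R[1,0],R[0,0]),R.T@(np.array([.6115,-.130,.22])-o['ee_pos'])/.04)
pic,d=read_camera('scene');cv2.imwrite('pics/s9.png',pic)
n='scene'
W=cloud('scene',d)
a,b,c,e=195,262,222,290
m=(pic[b:e,a:c].max(2)<60).astype(np.uint8)
cs,_=cv2.findContours(m,0,1);cc,r=cv2.minEnclosingCircle(max(cs,key=len));print(cc,r,ray('scene',cc[0]+a,cc[1]+b,.1745))
"
```

```text
clock: 11.98
ee_pos: [0.5309, -0.0142, 0.2822]
orientation: [[0.908, -0.42, -0.0], [-0.42, -0.908, -0.0], [-0.0, 0.0, -1.0]]
ft_force: [-0.4, -0.3, -0.7]
grip_width: 0.294
clock: 12.4
ee_pos: [0.5309, -0.0142, 0.2822]
orientation: [[0.998, 0.067, -0.0], [0.067, -0.998, -0.0], [-0.0, 0.0, -1.0]]
ft_force: [-0.6, -0.2, 0.3]
grip_width: 0.004
clock: 12.57
ee_pos: [0.5309, -0.0142, 0.2822]
orientation: [[0.997, 0.081, -0.0], [0.081, -0.997, 0.0], [-0.0, -0.0, -1.0]]
ft_force: [-0.3, 0.3, -1.0]
grip_width: 0.008
0.08071588399952559 [1.77381282 3.04808549 1.5558473 ]
(10.07317066192627, 13.54878044128418) 12.014894485473633 [ 0.60635228 -0.08254516  0.1745    ]
```

View pics/s9.png

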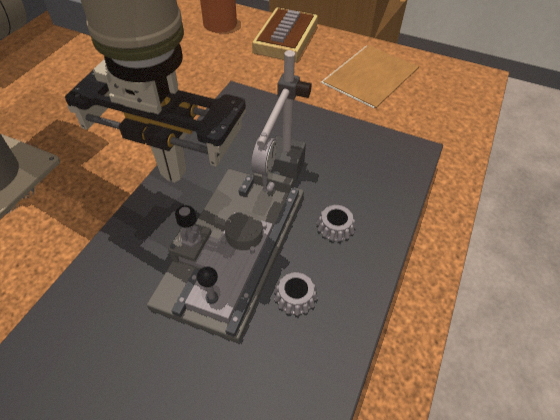

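```bash
python3 -m creep '[[[0.44,0.76,0],[0,0,0],0],[[0.44,0.76,0],[0,0,0],0],[[0.44,0.76,0],[0,0,0],0],[[0.43,0.76,0],[0,0,0],0],[[0,0,0],[0,0,0],0]]'; python3 -m creep '[[[0,0,0.8],[0,0,0],0],[[0,0,0.8],[0,0,0],0],[[0,0,0.8],[0,0,0],0],[[0,0,0.33],[0,0,0],0],[[0,0,0],[0,0,0],0]]'; python3 -c "
from h import *
pic,d=read_camera('scene');cv2.imwrite('pics/s10.png',pic)"
```

```text
clock: 13.03
ee_pos: [0.6121, -0.1346, 0.28]
orientation: [[0.997, 0.075, -0.002], [0.075, -0.997, -0.001], [-0.002, 0.001, -1.0]]
ft_force: [-0.9, -0.5, -0.2]
grip_width: 0.004
clock: 13.45
ee_pos: [0.6079, -0.1287, 0.1683]
orientation: [[0.997, 0.08, -0.008], [0.08, -0.997, 0.002], [-0.007, -0.003, -1.0]]
ft_force: [-0.7, 0.1, -0.9]
grip_width: 0.002
```

View pics/s10.png

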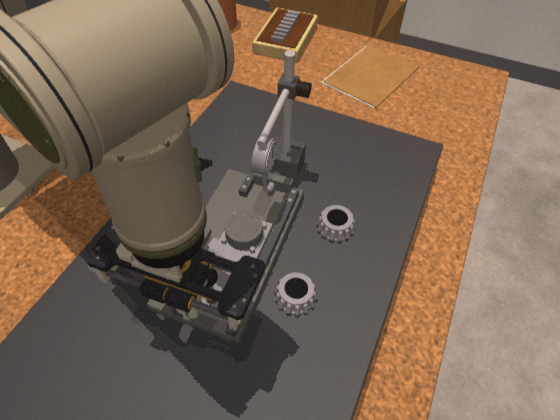

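```bash
python3 -m creep '[[[0,0,0],[0,0,0],0],[[0,-0.25,0],[0,0,0],0],[[0,-0.15,0],[0,0,0],0],[[0,-0.05,0],[0,0,0],0]]'; python3 -m creep '[[[0,-0.04,0],[0,0,0],0],[[0,-0.04,0],[0,0,0],0],[[0,-0.04,0],[0,0,0],0],[[0,-0.04,0],[0,0,0],0]]'
```

```text
clock: 13.83
ee_pos: [0.6102, -0.1105, 0.1752]
orientation: [[0.997, 0.083, 0.003], [0.083, -0.997, -0.0], [0.003, 0.001, -1.0]]
ft_force: [0.4, 0.8, -0.2]
grip_width: 0.008
clock: 14.17
ee_pos: [0.6088, -0.1055, 0.1732]
orientation: [[0.997, 0.082, 0.0], [0.082, -0.997, -0.001], [0.0, 0.001, -1.0]]
ft_force: [1.0, -2.3, 0.8]
grip_width: 0.005
```

```bash
python3 -m creep '[[[0,-0.04,0],[0,0,0],0],[[0,-0.05,0],[0,0,0],0],[[0,-0.06,0],[0,0,0],0],[[0,-0.06,0],[0,0,0],0],[[0,-0.06,0],[0,0,0],0]]'; python3 -m creep '[[[0,-0.06,0],[0,0,0],0],[[0,-0.06,0],[0,0,0],0],[[0,-0.06,0],[0,0,0],0],[[0,-0.06,0],[0,0,0],0],[[0,-0.06,0],[0,0,0],0]]'
```

```text
clock: 14.58
ee_pos: [0.6079, -0.0945, 0.1732]
orientation: [[0.997, 0.082, 0.0], [0.082, -0.997, -0.0], [0.0, 0.0, -1.0]]
ft_force: [0.3, -3.1, 1.7]
grip_width: 0.003
clock: 15.0
ee_pos: [0.6069, -0.0824, 0.1732]
orientation: [[0.997, 0.082, 0.0], [0.082, -0.997, -0.0], [0.0, 0.0, -1.0]]
ft_force: [2.1, -3.0, 2.1]
grip_width: 0.002
```

```bash
python3 -m creep '[[[0,-0.06,0],[0,0,0],0],[[0,-0.06,0],[0,0,0],0],[[0,-0.06,0],[0,0,0],0],[[0,-0.06,0],[0,0,0],0],[[0,-0.06,0],[0,0,0],0]]'; python3 -m creep '[[[0,-0.06,0],[0,0,0],0],[[0,-0.06,0],[0,0,0],0],[[0,-0.06,0],[0,0,0],0],[[0,-0.06,0],[0,0,0],0],[[0,-0.06,0],[0,0,0],0]]';python3 -m creep '[[[0,-0.06,0],[0,0,0],0],[[0,-0.05,0],[0,0,0],0],[[0,-0.04,0],[0,0,0],0],[[0,-0.025,0],[0,0,0],0],[[0,0,0],[0,0,0],0]]'
```

```text
clock: 15.42
ee_pos: [0.6059, -0.0704, 0.1731]
orientation: [[0.997, 0.082, 0.0], [0.082, -0.997, -0.0], [0.0, 0.0, -1.0]]
ft_force: [0.3, -2.6, 1.1]
grip_width: 0.007
clock: 15.83
ee_pos: [0.6049, -0.0585, 0.1731]
orientation: [[0.997, 0.082, 0.0], [0.082, -0.997, -0.0], [0.0, 0.0, -1.0]]
ft_force: [1.6, -2.3, 1.6]
grip_width: 0.007
clock: 16.25
ee_pos: [0.6041, -0.0513, 0.1729]
orientation: [[0.997, 0.082, -0.001], [0.082, -0.997, 0.0], [-0.0, -0.0, -1.0]]
ft_force: [1.2, -1.2, 1.0]
grip_width: 0.0
```

```bash
python3 -m creep '[[[0,-0.03,0],[0,0,0],0],[[0,-0.03,0],[0,0,0],0],[[0,-0.03,0],[0,0,0],0],[[0,-0.03,0],[0,0,0],0],[[0,-0.03,0],[0,0,0],0]]'; python3 -m creep '[[[0,-0.03,0],[0,0,0],0],[[0,-0.03,0],[0,0,0],0],[[0,-0.03,0],[0,0,0],0],[[0,-0.02,0],[0,0,0],0],[[0,-0.02,0],[0,0,0],0]]'
```

```text
clock: 16.67
ee_pos: [0.6036, -0.0456, 0.1729]
orientation: [[0.997, 0.082, -0.0], [0.082, -0.997, -0.0], [-0.0, -0.0, -1.0]]
ft_force: [1.0, -2.5, 0.4]
grip_width: 0.005
clock: 17.08
ee_pos: [0.6032, -0.0405, 0.1729]
orientation: [[0.997, 0.082, -0.0], [0.082, -0.997, -0.0], [-0.0, -0.0, -1.0]]
ft_force: [0.4, -2.0, 0.0]
grip_width: 0.004
```

```bash
python3 -m creep '[[[0,-0.02,0],[0,0,0],0],[[0,-0.02,0],[0,0,0],0],[[0,-0.02,0],[0,0,0],0]]'; python3 -m creep '[[[0,-0.0125,0],[0,0,0],0],[[0,-0.0125,0],[0,0,0],0]]'; python3 -m creep '[[[0,-0.0125,0],[0,0,0],0],[[0,-0.0125,0],[0,0,0],0]]'
```

```text
clock: 17.33
ee_pos: [0.603, -0.0381, 0.1729]
orientation: [[0.997, 0.082, -0.0], [0.082, -0.997, 0.0], [-0.0, -0.0, -1.0]]
ft_force: [0.2, -3.1, -0.7]
grip_width: 0.004
clock: 17.5
ee_pos: [0.603, -0.0371, 0.173]
orientation: [[0.997, 0.082, -0.0], [0.082, -0.997, -0.0], [-0.0, 0.0, -1.0]]
ft_force: [0.4, -2.6, -0.1]
grip_width: 0.004
clock: 17.67
ee_pos: [0.6029, -0.0361, 0.173]
orientation: [[0.997, 0.082, -0.0], [0.082, -0.997, 0.0], [-0.0, -0.0, -1.0]]
ft_force: [0.0, -1.3, 0.2]
grip_width: 0.007
```

```bash
python3 -m creep '[[[0,-0.0125,0],[0,0,0],0],[[0,-0.0125,0],[0,0,0],0]]'; python3 -m creep '[[[0,-0.0125,0],[0,0,0],0],[[0,-0.0125,0],[0,0,0],0]]'; python3 -m creep '[[[0,-0.0125,0],[0,0,0],0],[[0,0,0],[0,0,0],0]]'
```

```text
clock: 17.83
ee_pos: [0.6029, -0.0356, 0.173]
orientation: [[0.997, 0.082, -0.0], [0.082, -0.997, -0.001], [-0.0, 0.001, -1.0]]
ft_force: [-0.3, -5.1, -0.6]
grip_width: 0.006
clock: 18.0
ee_pos: [0.6029, -0.0353, 0.173]
orientation: [[0.997, 0.081, 0.0], [0.081, -0.997, -0.002], [-0.0, 0.002, -1.0]]
ft_force: [0.2, -9.0, -0.6]
grip_width: 0.004
clock: 18.17
ee_pos: [0.6028, -0.0353, 0.173]
orientation: [[0.997, 0.081, 0.0], [0.081, -0.997, -0.002], [-0.0, 0.002, -1.0]]
ft_force: [-0.1, -8.7, -0.6]
grip_width: 0.003
```

```bash
python3 -m creep '[[[0,0,0],[0,0,0],0],[[0,0.1,0],[0,0,0],0],[[0,0.5,0],[0,0,0],0],[[0,0.6,0],[0,0,0],0],[[0,0,0],[0,0,0],0]]'; python3 -m creep '[[[0,0,-0.5],[0,0,0],0],[[0,0,-0.9],[0,0,0],0],[[0,0,-0.9],[0,0,0],0],[[0,0.8,-0.4],[0,0,0],0],[[0,0.8,0],[0,0,0],0]]'; python3 -m creep '[[[0,1,0],[0,0,0],0],[[0,1,0],[0,0,0],0],[[0,1,0],[0,0,0],0],[[0,0.5,0],[0,0,0],0],[[0,0,0],[0,0,0],0]]'; python3 -c "
from h import *
for n in ['scene','top']:
    p,d=read_camera(n);np.savez(f'pics/{n}11.npz',p=p,d=d);cv2.imwrite(f'pics/{n}11.png',p)
"
```

```text
clock: 18.58
ee_pos: [0.6069, -0.0842, 0.1731]
orientation: [[0.997, 0.08, 0.0], [0.08, -0.997, -0.001], [0.0, 0.001, -1.0]]
ft_force: [-0.2, 0.1, 0.1]
grip_width: 0.006
clock: 19.0
ee_pos: [0.6146, -0.1442, 0.2881]
orientation: [[0.996, 0.086, 0.01], [0.086, -0.996, -0.002], [0.01, 0.002, -1.0]]
ft_force: [0.4, -1.0, 0.4]
grip_width: 0.003
clock: 19.42
ee_pos: [0.6228, -0.2888, 0.2801]
orientation: [[0.997, 0.078, -0.001], [0.078, -0.997, 0.0], [-0.001, -0.0, -1.0]]
ft_force: [-0.4, 0.8, 0.2]
grip_width: 0.006
```

View pics/scene11.png

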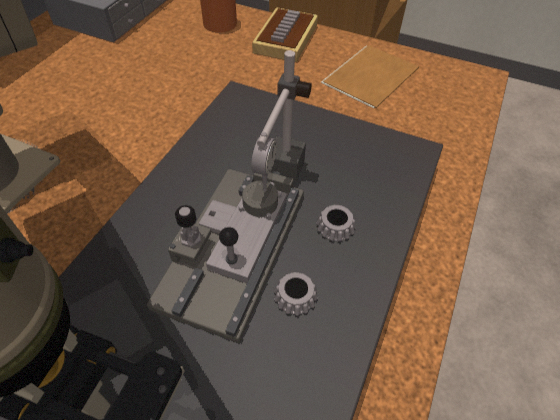

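View pics/top11.png

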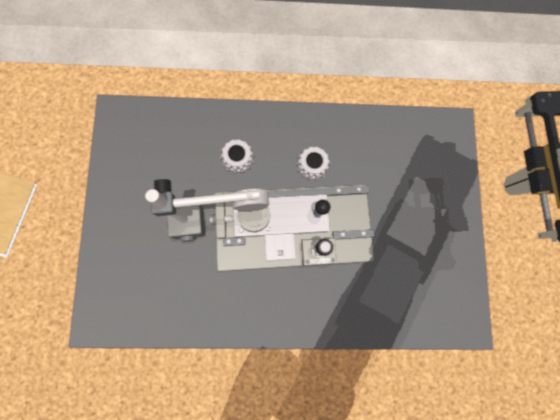

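Run:
```python
from h import *
for n,(a,b,c,e) in [("top",(308,192,335,220)),("scene",(216,222,242,250))]:
    z=np.load(f"pics/{n}11.npz");p,d=z['p'],z['d'];W=cloud(n,d)
    m=(p[b:e,a:c].max(2)<60).astype(np.uint8);cs,_=cv2.findContours(m,0,1);cc,r=cv2.minEnclosingCircle(max(cs,key=len))
    print(n,'ball',cc,r,ray(n,cc[0]+a,cc[1]+b,.1745).round(4))
    q=W[(np.hypot(W[...,0]-.533,W[...,1]+.0137)<.006)];print(' knob top',np.percentile(q[:,2],[25,50,75,95]).round(4))
    Z=W[...,2];m=(np.hypot(W[...,0]-.593,W[...,1]-.106)<.027)&(abs(Z-.1365)<.01);q=W[m];A=np.c_[q[:,:2],np.ones(len(q))]
    k=np.linalg.lstsq(A,q[:,2],rcond=None)[0];print(' disc plane n',len(q),k[:2],np.median(q[:,2]))
    p0=np.load(f"pics/{n}0.npz")['p'];print(' stand/cone diff', [cv2.absdiff(p0[y:y+h,x:x+w],p[y:y+h,x:x+w]).mean().round(1) for x,y,w,h in ([(215,135,100,45),(140,175,60,65)] if n=='top' else [(270,200,90,115),(270,50,45,130)])])
    cv2.imwrite(f"pics/{n}11z.png",cv2.resize(p[160:340,140:320] if n=='scene' else p[180:275,200:385],None,fx=3.3,fy=3.3,interpolation=2))
```

```text
top ball (13.868420600891113, 15.131579399108887) 6.885087966918945 [ 0.6013 -0.0114  0.1745]
 knob top [0.1958 0.1964 0.1971 0.1979]
 disc plane n 479 [-0.01140508 -0.00570211] 0.13603798757132257
 stand/cone diff [np.float64(1.1), np.float64(2.6)]
scene ball (12.004347801208496, 14.286956787109375) 9.5856294631958 [ 0.6034 -0.0129  0.1745]
 knob top [0.1517 0.1621 0.1975 0.1984]
 disc plane n 602 [-0.00280603 -0.00423295] 0.13724576714627013
 stand/cone diff [np.float64(3.3), np.float64(3.7)]
```

View pics/scene11z.png

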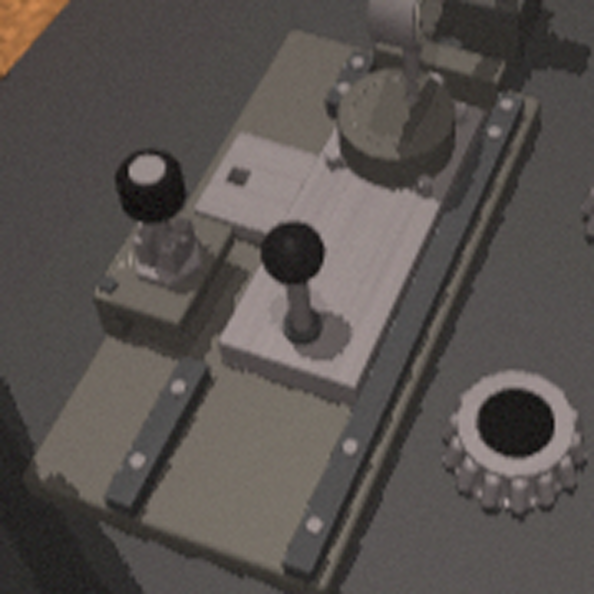

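Everything checks out: the slide has moved about 71 mm, the knob is still up about 10 mm, and the disc is flat in its nest.

```bash
python3 -c "
from station import ctrl
print(ctrl.job_done())"
```

```text
the job is handed in; nothing more can be done
None
```

I parked the plunger, ran the slide up to its stop screw, and handed the job in. No verdict came back. The arm was done about 19.5 s into the 61 s allowed.

- **Plunger:** I felt the hard end stop about 14.7 mm up, where the wrist force peaked at 17 N, spring included. I backed off and gave it the quarter turn with almost no torque. The pin then settled in the rest notch about 5 mm below the stop, which fits 2 mm of clearance plus 3 mm of notch. After release the knob stayed about 10 mm up.
- **Slide:** I pushed the ball handle from behind with closed fingers at about 3 N. The force rose to only 9 N at the stop screw. The fingers travelled 70 mm, and the cameras showed the ball moved about 71 mm. I then backed the arm well clear.
- **Last checks:** The knob was still up, with its top at 0.197 m against 0.187 m at the start. The disc lay flat, with a measured tilt of about 0.01 rad or less. The stand and cones looked unmoved, but I only compared them by picture difference, not by measuring their positions.
- **Not confirmed:** The cameras could not read the cross pin's angle directly. I inferred it from the drop into the notch and the tool's turn (1.568 rad). The disc's centring in the nest was judged by eye, not measured. In the final scene image, part of the depth window for the knob also caught lower points; the upper points and the top camera agreed on 0.197 m.

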